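# Slide out the slim first-aid tin and stack it on its carton

### The job

We are sorting expedition kits. Slide the slim red tin along its lane to the end of the stand nearest the robot until its front end overhangs the edge, take it by the overhanging end, and stack it flat, centred and lengthwise on top of the red carton. Do not let the tin drop, and leave the blue tin in its lane.

Things in the scene. Friction and masses are not known exactly. Their poses are not given: they have to be found in the camera images.
- stand: Fixed plywood stand, 220 x 139 x 70 mm to its lane floors. Origin: centre of underside, on the table; x runs along the two lanes, away from the robot; near edge at x = -110 mm, open air in front. Lanes: 62 mm wide, centred at y = +33.5 and -33.5 mm, open at both ends, with rims 5 mm thick, 8 mm high beside them. Either tin may be in either lane, with 75 mm or more of empty lane behind it.
- red_tin: Slim closed red tin, white cross on top, 105 (x) x 56 (y) x 10 mm thick, 60 to 130 g, loose, flat in a lane, long x axis along it, near end 12 to 32 mm inside the stand's near edge. Origin: centre of underside. In its lane its sides cannot be gripped; pushed on its far end it slides; it tips off if it overhangs by half its length (52 mm).
- blue_tin: The same tin in blue with two yellow bars on top; a bystander in the other lane. Origin: centre of underside.
- red_carton: Full upright red carton, white cross on top, white band round its foot, 70 (x) x 42 (y) x 45 mm high, 200 to 300 g, loose on the table. Origin: centre of underside; x is its long axis. The tin goes on its top, long axis along long axis (either way round), overhanging evenly: 17 mm at the ends, 7 mm at the sides. A blue carton of the same size stands elsewhere.
Things that resemble listed ones, but are neither listed nor needed, are in the scene too. Several things have the shape of the red_tin; the one meant has the colours described above.

How it is judged:
By the outcome, as a careful person would: the job done as asked, in the order asked, and still so for the second after the job is handed in, with the robot touching nothing.
It also fails if it takes over 61 s, if anything falls off the work surface, if the arm or the gripper's body presses on something with over 40 N, if the wrist force passes 120 N, or if a joint passes its speed limit or range.

### The arm

A 7-joint arm with a two-finger parallel gripper is mounted at the origin on the work surface. World frame = base frame: x ahead of the robot, y to its left, z up, the work surface at z = 0. Lengths are in m, angles in degrees, forces in N, time in s.
With the tool pointing down it reaches from about 0.425 to 0.875 m from the base axis. Payload 4.7 kg.
Tool frame: the origin (TCP) lies between the finger pads; the fingertips stand 19 mm ahead of it and the grasp point (between the pads) is the TCP; x points along the fingers, z is the direction in which the jaws open and shut, and the axes are right-handed (so a half turn about x gives the same grasp; the last joint's range is limited). The gripper opens to 87 mm and grips with 3 to 60 N. Pads are 19 mm wide; open, the fingers measure 117 mm over their backs; the gripper's body (75 mm by 190 mm) begins 51 mm behind the grasp point.
Start: joints at [-67.03, 18.392, -4.016, 83.108, 1.295, 78.541, -3.26], TCP at [0.245, 0.602, 0.202] pointing down, gripper open.
Joint ranges: [-163.93, 163.93], [-17.29, 119.83], [-79.2, 71.16], [3.27, 140.29], [-89.18, 269.18], [5.43, 117.66], [-154.24, 154.24]. Speed limits (degrees/s): [147.25, 147.25, 180, 180, 180, 180, 180].

### API

Orientations are given as [roll, pitch, yaw] about the fixed x, y, z axes, in that order (R = Rz(yaw) Ry(pitch) Rx(roll)).
In Python, from cell import monitor, read_camera, camera_model, env, regions_of gives the robot as it stands. The module is installed in compiled form; this text tells all that it offers.
- The arm moves only by the tool step_arm, never from a script. Its argument "deltas" is a list of rows, each a list of 5 numbers: the gripper's target within -1 to 1 (fully open at 1, half-way at 0, shut at -1), then the shift along the tool's x, y, z in m, then the turn about the tool's x in degrees. A call has 1 to 12 rows; each row is the pose to reach, as a shift and turn from the pose commanded when the call began, along the tool's axes at that moment; what a row does not reach only later rows make up. A row lasts 1/8 s, in which the tool goes at most 62.5 mm and 10.7 degrees, less where a joint would pass 70% of its speed; a pose out of reach is approached as far as the arm can. A call with a gripper value outside its range is refused whole. The fingers move at their own pace and stop on an object; "newtons" is the grip in N (left out, the last holds). Time passes only in rows, so rows that repeat a pose let the fingers close. It gives the time, the measured TCP pose, the force and the opening at its end, in the units of the state.
- monitor.get_obs(): the state, without advancing time (a new reading comes with each control period).
- read_camera(name): name is "scene" or "top" or "wrist"; returns (picture, depth): 400x640x3 uint8, red, green, blue; 400x640 float32, m along the optical axis (not along the pixel's ray), 0 where there is no reading.
- camera_model(name): a dict with "fx", "fy", "cx", "cy" (pixels), "xyz" and "attitude" of the camera in the world. Camera axes: x right, y down, z forward; pixel columns grow to the right and rows downward; lengths in m; the calibration is good to about 2 mm. The wrist camera is an equidistant fisheye: a pixel r from the principal point sees the ray r / f radians off the axis. A picture is of the moment at which its call begins: read the wrist's pose just before it. camera_model takes no time and is no camera call; for the wrist camera it gives the pose at the moment of the call.
- env.sign_off(): hands the job in, once; it reports no verdict.
Trained networks look in the newest picture that a camera, given by its name, has taken for a name from the list of things; names that differ only in an ending like _2 or _b are one class to them, and where a whole thing is asked for, a point or a joint stands for the part that bears it (a point fixed in the world has none). Each returns a list of dicts, best first, with "p" (0 to 1); they miss things now and then, are a little off and sometimes report something else, mostly with a low value. They report only what shows in the picture. A call takes as long as a camera call. They do not tell look-alikes from the thing itself.
- regions_of(camera, thing): "pixels" (400x640 bool, what is visible of it) and "pixel" ([column, row] in pixels, amid what is visible of it).
The state is a dict: "time_s": time; "qpos": joint angles; "joint_velocities": joint speeds; "effort": joint torques, N m; "tool_pos": TCP position; "tool_rot": TCP orientation; "force": force on the tool from outside, world axes, zero at the start; "wrist_torque": the same for the moment, N m; "grip_width": finger opening in m.
Only numpy, scipy, OpenCV 4.12 (cv2) and the standard library are available. Lean on these libraries where they do the work, as an engineer would, in place of code of your own. Each camera call takes 0.05 s, during which the arm holds its last target. There are 200 camera calls.

## Working session

There is one attempt and no reset: what is moved stays moved. The work goes in short steps, Python scripts to look and compute and a tool call to move; the robot and the scene stay as the last step left them, time stands still between calls to the robot, and variables do not carry over. Pictures are saved under pics/ and viewed, about 8 in all and at most 12, crops included, and the job is handed in when it is done.

Besides the shell and the picture viewer there is one more tool, called in YAML: its name, and indented under it one key for each argument. step_arm: Moves the arm, as the interface text tells. Its arguments: {"type":"object","properties":{"deltas":{"type":"array"},"newtons":{"type":"number"}},"required":["deltas"]}

```bash
mkdir -p pics
cat > h.py <<'E'
import numpy as np, cv2
from scipy.spatial.transform import Rotation as R
from cell import monitor, read_camera, camera_model, env, regions_of
def save(n,img): cv2.imwrite('pics/'+n,img[...,::-1])
E
python3 - <<'E'
from h import *
print(monitor.get_obs())
for c in ("scene","top"):
    print(camera_model(c)); p,d=read_camera(c); save(c+'0.png',p); np.savez(c+'0.npz',p=p,d=d)
    for t in ("stand","red_tin","blue_tin","red_carton"):
        for r in regions_of(c,t): print(c,t,round(r['p'],2),r['pixel'],r['pixels'].sum())
print(camera_model("wrist"))
E
```

```text
{'time_s': 0.0, 'qpos': array([-67.02953943,  18.43882448,  -4.01527814,  83.17432815,
         1.29509637,  78.53954075,  -3.2607998 ]), 'joint_velocities': array([ 0.05676954, -0.04266077,  0.00318739,  0.05577201,  0.0514302 ,
       -0.06737468, -0.06836923]), 'effort': array([-5.05037278e-04, -4.91292286e+01, -4.03987644e-01, -3.12525845e+01,
       -6.39721518e-02,  4.38476563e-02,  1.37228412e-04]), 'tool_pos': array([0.24503639, 0.6014172 , 0.20066919]), 'tool_rot': array([-176.88809508,   89.89239285, -109.04983972]), 'force': array([-0.01229169, -0.02646206, -0.21454164]), 'wrist_torque': array([ 0.04967789,  0.02808662, -0.05880694]), 'grip_width': 0.08677746587693762}
{'fx': 517.4703230943658, 'fy': 517.4703230943658, 'cx': 321.06738558892596, 'cy': 194.6633904101178, 'xyz': array([ 1.07868509, -0.07856177,  0.95255993]), 'attitude': array([-146.98499045,   -0.57094492,   80.37735268])}
scene stand 0.7 [384.1, 248.4] 4718
scene red_tin 0.69 [400.1, 205.9] 1273
scene red_tin 0.68 [287.4, 166.5] 1081
scene red_tin 0.61 [383.6, 163.7] 828
scene red_tin 0.58 [468.8, 239.9] 1290
scene blue_tin 0.63 [369.5, 208.1] 1272
scene red_carton 0.84 [164.9, 266.9] 1042
{'fx': 497.26694397355817, 'fy': 497.26694397355817, 'cx': 313.05387331223125, 'cy': 192.1876429986845, 'xyz': array([0.32773854, 0.01031754, 1.02801068]), 'attitude': array([-170.22649806,   -0.48157703,  -90.37452307])}
top stand 0.61 [243.6, 122.9] 4950
top red_tin 0.91 [164.1, 137.7] 1352
top red_tin 0.85 [331.1, 248.3] 1422
top red_tin 0.81 [219.1, 155.8] 1470
top red_tin 0.64 [221.5, 238.6] 1444
top blue_tin 0.58 [256.3, 157.7] 1524
top red_carton 0.96 [457.8, 144.6] 924
{'fx': 309.70691628693146, 'fy': 309.70691628693146, 'cx': 320.89727613751893, 'cy': 200.96776292118204, 'xyz': array([0.18140121, 0.62787038, 0.38496685]), 'attitude': array([ 1.65159349e+02, -2.66074797e-02,  6.78821908e+01])}
```

View pics/top0.png

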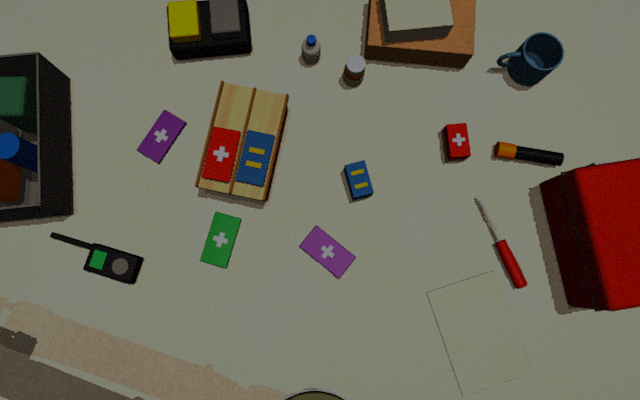

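View pics/scene0.png

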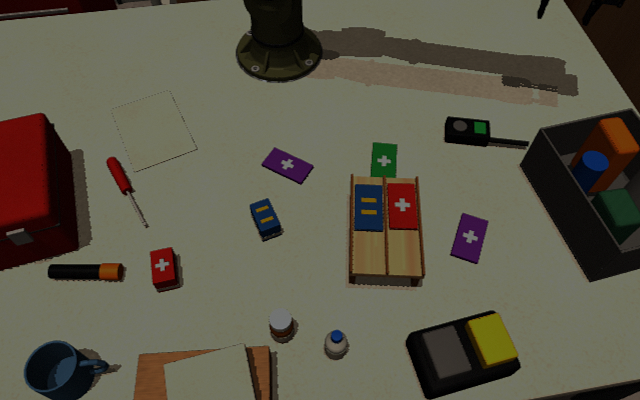

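```bash
cat >> h.py <<'E'
def cam(c):
    m=camera_model(c); return m, R.from_euler('xyz',m['attitude'],degrees=True).as_matrix(), np.array(m['xyz'])
def toplane(c,px,z):
    m,A,o=cam(c); px=np.atleast_2d(px).astype(float)
    if c=='wrist':
        u=(px-[m['cx'],m['cy']])/m['fx']; r=np.linalg.norm(u,axis=1,keepdims=True)+1e-9
        d=np.c_[u/r*np.sin(r),np.cos(r)]
    else: d=np.c_[(px-[m['cx'],m['cy']])/[m['fx'],m['fy']],np.ones(len(px))]
    d=d@A.T; return (o+d*((z-o[2])/d[:,2:3]))[:,:2]
def cloud(c,d,mask):
    m,A,o=cam(c); v,u=np.nonzero(mask&(d>0)); z=d[v,u]
    if c=='wrist':
        q=np.c_[u-m['cx'],v-m['cy']]/m['fx']; r=np.linalg.norm(q,axis=1,keepdims=True)+1e-9
        return o+(np.c_[q/r*np.tan(r),np.ones(len(u))]*z[:,None])@A.T
    return o+(np.c_[(u-m['cx'])/m['fx'],(v-m['cy'])/m['fy'],np.ones(len(u))]*z[:,None])@A.T
def rect(xy):
    (c,s,a)=cv2.minAreaRect(xy.astype(np.float32)*1000)
    if s[0]<s[1]: a+=90; s=s[::-1]
    return np.round(c,1),np.round(s,1),round((a+90)%180-90,1)
E
python3 - <<'E'
from h import *
for c in ("top","scene"):
    p,d=read_camera(c)
    for t,h in (("stand",.078),("red_tin",.080),("blue_tin",.080),("red_carton",.045)):
        for r in regions_of(c,t):
            m=r['pixels']; P=cloud(c,d,m)
            hsv=cv2.cvtColor(p,cv2.COLOR_RGB2HSV)[m]
            top=P[abs(P[:,2]-h)<.008] if t!="stand" else P[P[:,2]>.06]
            if len(top)<50: print(c,t,r['pixel'],'z',np.median(P[:,2])); continue
            print(c,t,r['pixel'],'z',round(float(np.median(top[:,2])),4),'n',len(top),rect(top[:,:2]),'mean',(top[:,:2].mean(0)*1000).round(1),'hue',np.median(hsv[:,0]))
p=np.load('top0.npz')['p']; q=np.load('scene0.npz')['p']
a=cv2.resize(p[70:270,140:340],(400,400),interpolation=2); b=cv2.resize(p[100:200,400:500],(400,400),interpolation=2)
save('crop1.png',np.hstack([a,b]))
d=np.load('top0.npz')['d']; P=cloud('top',d,np.ones_like(d,bool)); s=(P[:,1]>.35)&(P[:,1]<.6)&(P[:,0]>.3)&(P[:,0]<.7)
print('bin h',np.percentile(P[s,2],99), P[s&(P[:,2]>.03)].min(0))
E
```

```text
top stand [244.6, 123.4] z 0.0716 n 4697 (array([598.6, 140.1]), array([221.4, 140.2]), -12.0) mean [614.4 135.8] hue 21.0
top stand [256.5, 156.1] z 0.0808 n 1625 (array([561.4, 114.5]), array([110.2,  60.7]), -12.4) mean [558.8 113.6] hue 105.0
top red_tin [222.6, 237.8] z 0.011135108309164865
top red_tin [163.9, 135.9] z 0.011222208317059001
top red_tin [222.2, 154.6] z 0.081 n 1503 (array([567.7, 180.4]), array([105.4,  57.4]), -11.1) mean [566.5 179.8] hue 2.0
top red_tin [328.1, 248.3] z 0.010872421063080395
top blue_tin [256.1, 157.6] z 0.0809 n 1516 (array([560.2, 113.5]), array([105.8,  56.8]), -12.1) mean [558.7 113.3] hue 105.0
top red_carton [458.0, 143.6] z 0.0452 n 721 (array([ 604. , -297.8]), array([70.6, 43.6]), 4.8) mean [ 603.  -296.9] hue 2.0
scene stand [383.3, 248.4] z 0.0711 n 4505 (array([600.2, 140. ]), array([223.4, 139.5]), -12.0) mean [635.9 132.9] hue 19.0
scene red_tin [382.4, 164.3] z 0.010509215621272161
scene red_tin [397.1, 208.0] z 0.0807 n 1319 (array([570.9, 179.7]), array([108.9,  58.1]), -11.9) mean [573.9 178.9] hue 1.0
scene red_tin [468.9, 239.4] z 0.010636001101136938
scene red_tin [287.8, 163.5] z 0.010227120053628469
scene red_tin [383.4, 248.1] z 0.0757 n 1602 (array([600.8, 139.8]), array([221.7, 139.1]), -12.1) mean [623.3 136.3] hue 19.0
scene blue_tin [363.8, 207.4] z 0.0806 n 1256 (array([562.5, 113.4]), array([108.3,  54.3]), -11.8) mean [566.3 111.9] hue 107.0
scene red_carton [165.4, 267.1] z 0.0453 n 763 (array([ 607.4, -297.8]), array([73.3, 41.7]), 4.7) mean [ 609.6 -296.9] hue 1.0
bin h 0.14634537545801585 [0.32004976 0.35013111 0.03000544]
```

View pics/crop1.png

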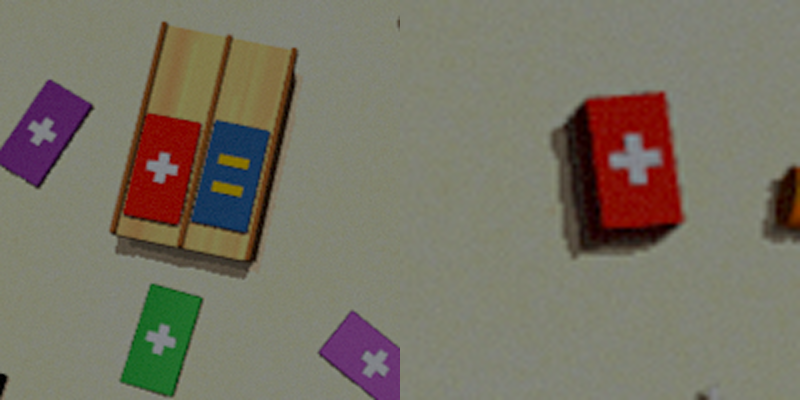

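```bash
cat >> h.py <<'E'
C=np.array([.5994,.140]); ex=np.array([np.cos(np.radians(-12)),np.sin(np.radians(-12))]); ey=np.array([-ex[1],ex[0]])
def lane(x,y=.0335): return C+x*ex+y*ey
def goal(x,y,z,long):  # long: world heading of the tool's y line (deg), jaws across it
    o=monitor.get_obs(); A=R.from_euler('xyz',o['tool_rot'],degrees=True).as_matrix()
    s=A.T@(np.array([x,y,z])-o['tool_pos'])
    h=np.degrees(np.arctan2(A[1,1],A[0,1])); t=-((long-h+90)%180-90) # tool x is down: turn is opposite
    print('t',round(o['time_s'],2),'pos',(o['tool_pos']*1e3).round(1),'yhead',round(h,2),'F',o['force'].round(1),'grip',round(o['grip_width'],4),'tilt',(A[:,0]).round(4))
    print('shift mm',(s*1e3).round(1),'turn',round(t,2))
E
python3 -c "
from h import *
goal(*lane(.05),.25,-12)"
```

```text
t 1.0 pos [245.2 602.  201.8] yhead 157.84 F [-0.1 -0.  -0.7] grip 0.0871 tilt [ 1.e-04  1.e-04 -1.e+00]
shift mm [ -48.2 -545.6 -252.5] turn -10.16
```

step_arm:
  deltas:
    - [-0.65,-0.048,0,0,0]
    - [-0.65,-0.048,-0.05,-0.024,-1]
    - [-0.65,-0.048,-0.1,-0.047,-2]
    - [-0.65,-0.048,-0.16,-0.074,-3]
    - [-0.65,-0.048,-0.22,-0.102,-4]
    - [-0.65,-0.048,-0.28,-0.13,-5]
    - [-0.65,-0.048,-0.34,-0.157,-6]
    - [-0.65,-0.048,-0.4,-0.185,-7.5]
    - [-0.65,-0.048,-0.45,-0.208,-9]
    - [-0.65,-0.048,-0.5,-0.231,-10.2]
    - [-0.65,-0.048,-0.53,-0.245,-10.2]
    - [-0.65,-0.048,-0.546,-0.2525,-10.2]

```text
time_s: 2.5
tool_pos: [0.6568, 0.1596, 0.2495]
tool_rot: [-171.5, 89.9, -93.6]
force: [0.5, 0.4, 0.3]
grip_width: 0.0153
```

step_arm:
  deltas:
    - [-0.65,0,0,0,0]
    - [-0.65,0,0,0,0]

```text
time_s: 2.75
tool_pos: [0.6545, 0.1648, 0.2498]
tool_rot: [35.4, 89.9, 113.6]
force: [0.6, 0.8, -0.0]
grip_width: 0.0153
```

```bash
python3 -c "
from h import *
p,d=read_camera('wrist'); 
for t,h in (('stand',.078),('red_tin',.080)):
    for r in regions_of('wrist',t):
        P=cloud('wrist',d,r['pixels']); print(t,round(r['p'],2),r['pixel'],np.median(P[:,2]).round(3),rect(P[P[:,2]>.06][:,:2]) if (P[:,2]>.06).sum()>50 else '')
save('w1.png',p)
goal(*lane(.05),.0925,-12)"
```

```text
stand 0.84 [289.5, 174.6] 0.071 (array([600.3, 138.6]), array([220.7, 140. ]), -12.2)
red_tin 0.97 [297.9, 17.3] 0.01 
red_tin 0.86 [423.7, 130.9] 0.01 
red_tin 0.79 [161.8, 29.8] 0.01 
red_tin 0.73 [319.0, 106.9] 0.08 (array([570.7, 178.9]), array([105.4,  56. ]), -11.3)
t 2.9 pos [654.8 164.3 250. ] yhead 168.21 F [ 0.3  0.3 -0.4] grip 0.0152 tilt [-0.     0.001 -1.   ]
shift mm [157.5  -0.9  -2. ] turn 0.21
```

View pics/w1.png

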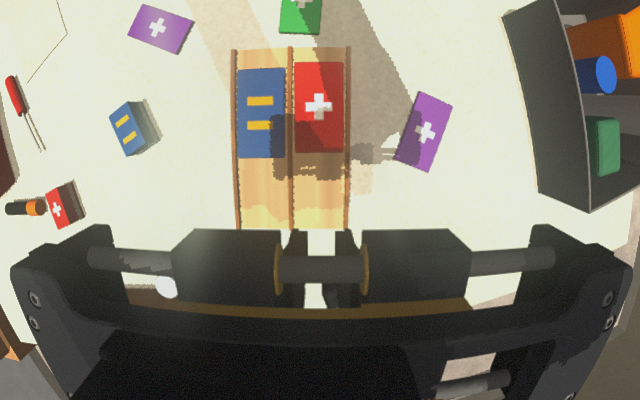

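step_arm:
  deltas:
    - [-0.65,0.05,-0.001,-0.001,0]
    - [-0.65,0.1,-0.001,-0.002,0]
    - [-0.65,0.13,-0.001,-0.002,0]
    - [-0.65,0.15,-0.001,-0.002,0]
    - [-0.65,0.157,-0.001,-0.002,0]
    - [-0.65,0.157,-0.001,-0.002,0]

```text
time_s: 3.65
tool_pos: [0.6566, 0.1604, 0.0935]
tool_rot: [-58.0, 89.9, 20.0]
force: [-0.7, -0.1, 1.4]
grip_width: 0.0154
```

```bash
python3 -c "
from h import *
goal(*lane(-.033),.0925,-12)"
```

```text
t 3.65 pos [656.6 160.4  93.5] yhead 168.06 F [-0.7 -0.1  1.4] grip 0.0154 tilt [ 1.e-03  4.e-04 -1.e+00]
shift mm [ 0.9 84.7  1.8] turn 0.06
```

step_arm:
  deltas:
    - [-0.65,0,0.009,0.001,0]
    - [-0.65,0,0.017,0.001,0]
    - [-0.65,0,0.023,0.001,0]
    - [-0.65,0,0.028,0.001,0]
    - [-0.65,0,0.033,0.001,0]
    - [-0.65,0,0.038,0.001,0]
    - [-0.65,0,0.043,0.001,0]
    - [-0.65,0,0.048,0.001,0]
    - [-0.65,0,0.053,0.001,0]
    - [-0.65,0,0.058,0.001,0]
    - [-0.65,0,0.062,0.001,0]
    - [-0.65,0,0.065,0.001,0]

```text
time_s: 5.15
tool_pos: [0.5926, 0.1746, 0.0928]
tool_rot: [-39.9, 90.0, 38.2]
force: [-0.1, -0.2, 0.1]
grip_width: 0.0148
```

```bash
cat > meas.py <<'E'
from h import *
# tin edges in lane coords, from red pixels on the top face at z=80 mm
for c in ("top","scene","wrist"):
    p,d=read_camera(c)
    for t in ("red_tin","stand"):
        for r in regions_of(c,t):
            P=cloud(c,d,r['pixels']); P=P[(P[:,2]>.06)&(P[:,2]<.09)]
            if len(P)<200: continue
            L=(P[:,:2]-C)@np.c_[ex,ey]; print(c,t,rect(L),'x range',(np.percentile(L[:,0],[.5,99.5])*1e3).round(1),np.median(P[:,2]).round(3))
goal(*lane(-.033),.0925,-12)
E
python3 meas.py
```

```text
top red_tin (array([-47.5,  18. ]), array([80.5, 26.6]), 0.7) x range [-86.9  -7.5] 0.081
top stand (array([-1. , -1.9]), array([221.3, 138.3]), 0.6) x range [-110.4  108.3] 0.072
scene stand (array([1.2, 0.2]), array([221.7, 139.6]), -0.0) x range [-103.1  111.7] 0.071
wrist red_tin (array([-40.8,  32.4]), array([99.2, 59.1]), 1.0) x range [-89.2   7. ] 0.08
wrist stand (array([-24.9,  -0.9]), array([168.9, 140.1]), 0.0) x range [-108.9   57.4] 0.071
t 5.6 pos [593.  174.4  92.7] yhead 168.03 F [-0.6 -0.4 -0.6] grip 0.0149 tilt [ 1.e-04 -0.e+00 -1.e+00]
shift mm [ 0.2 19.5  1.2] turn 0.03
```

```bash
python3 -c "
from h import *
p,d=read_camera('wrist'); q,_=read_camera('scene')
save('w2.png',np.vstack([cv2.resize(q[140:300,300:480],None,fx=2,fy=2),p[60:240,160:520]]))"
```

```text
(no output)
```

View pics/w2.png

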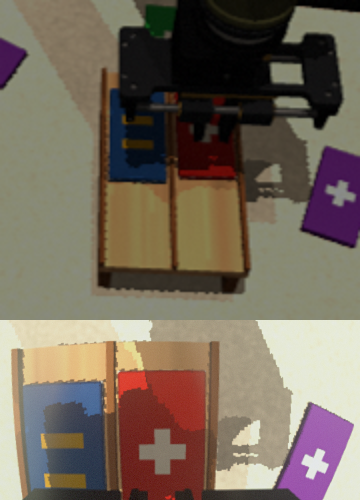

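Run:
```python
from h import *
o=monitor.get_obs(); print(o['tool_pos'],o['grip_width'])
for c in ('scene','top'):
    p,d=read_camera(c); P=cloud(c,d,np.ones_like(d,bool)); L=(P[:,:2]-C)@np.c_[ex,ey]
    for lo in np.arange(.066,.130,.004):
        s=(P[:,2]>lo)&(P[:,2]<lo+.004)&(abs(L[:,1]-.0335)<.028)&(abs(L[:,0]+.0135)<.035)
        if s.any(): print(c,round(lo,3),s.sum(),'x',(L[s,0].min()*1e3).round(),(L[s,0].max()*1e3).round(),'y',(L[s,1].min()*1e3).round(),(L[s,1].max()*1e3).round())
```

```text
[0.59292646 0.17440462 0.09274015] 0.015416742773408385
scene 0.066 35 x -27.0 21.0 y 6.0 61.0
scene 0.07 72 x -34.0 21.0 y 6.0 61.0
scene 0.074 65 x -47.0 18.0 y 6.0 60.0
scene 0.078 492 x -48.0 17.0 y 6.0 61.0
scene 0.082 140 x -48.0 17.0 y 6.0 60.0
scene 0.11 2 x -20.0 -5.0 y 41.0 42.0
scene 0.114 12 x -24.0 -1.0 y 17.0 49.0
scene 0.118 15 x -16.0 -1.0 y 16.0 47.0
scene 0.122 18 x -17.0 -1.0 y 16.0 48.0
scene 0.126 18 x -20.0 -1.0 y 17.0 49.0
top 0.066 1 x -18.0 -18.0 y 6.0 6.0
top 0.07 6 x -44.0 -7.0 y 6.0 6.0
top 0.074 6 x -46.0 -6.0 y 6.0 20.0
top 0.078 105 x -47.0 -8.0 y 6.0 32.0
top 0.082 34 x -48.0 -9.0 y 6.0 31.0
```

step_arm:
  deltas:
    - [-0.65,-0.01,-0.015,0,0]
    - [-0.65,-0.01,-0.035,0,0]
    - [-0.65,-0.01,-0.055,0,0]
    - [-0.65,0,-0.065,0,0]
    - [-0.65,0,-0.065,0,0]

```text
time_s: 6.42
tool_pos: [0.6556, 0.1604, 0.0909]
tool_rot: [121.3, 89.8, -160.7]
force: [-0.3, 0.5, -0.9]
grip_width: 0.0152
```

```bash
cat > tip.py <<'E'
from h import *
o=monitor.get_obs(); A=R.from_euler('xyz',o['tool_rot'],degrees=True).as_matrix(); print(o['tool_pos'],o['grip_width'],o['qpos'].round(2))
p,d=read_camera('scene'); P=cloud('scene',d,np.ones_like(d,bool)); Q=(P-o['tool_pos'])@A
for lo in np.arange(-.06,.030,.005):
    s=(Q[:,0]>lo)&(Q[:,0]<lo+.005)&(abs(Q[:,1])<.025)&(abs(Q[:,2])<.06)
    if s.any(): print('ahead',round(lo*1e3),s.sum(),'y',(Q[s,1].min()*1e3).round(),(Q[s,1].max()*1e3).round(),'z',(Q[s,2].min()*1e3).round(),(Q[s,2].max()*1e3).round())
m,B,oc=cam('scene'); 
v=B.T@(o['tool_pos']-oc); u=int(m['fx']*v[0]/v[2]+m['cx']); w=int(m['fy']*v[1]/v[2]+m['cy']); print('TCP px',u,w)
import sys
k=cv2.resize(p[w-60:w+60,u-80:u+80],None,fx=5,fy=5); cv2.drawMarker(k,(400,300),(0,255,0),0,20); save(sys.argv[1],k)
E
python3 tip.py tip1.png
```

```text
[0.65555687 0.16044181 0.09093147] 0.015160618400773694 [-27.    25.65  14.54  87.18  -6.7   68.2   66.68]
ahead -60 8 y -12.0 -8.0 z 8.0 19.0
ahead -55 9 y -12.0 8.0 z 9.0 18.0
ahead -50 20 y -12.0 -3.0 z -16.0 17.0
ahead -45 14 y -13.0 1.0 z -16.0 16.0
ahead -40 17 y -12.0 1.0 z -16.0 17.0
ahead -35 22 y -12.0 5.0 z -16.0 16.0
ahead -30 23 y -13.0 -3.0 z -16.0 17.0
ahead -25 7 y -11.0 -10.0 z -15.0 14.0
ahead 5 12 y -20.0 15.0 z -34.0 36.0
ahead 10 116 y -25.0 25.0 z -34.0 38.0
ahead 15 454 y -25.0 25.0 z -59.0 39.0
ahead 20 548 y -25.0 25.0 z -59.0 34.0
TCP px 404 240
```

View pics/tip1.png

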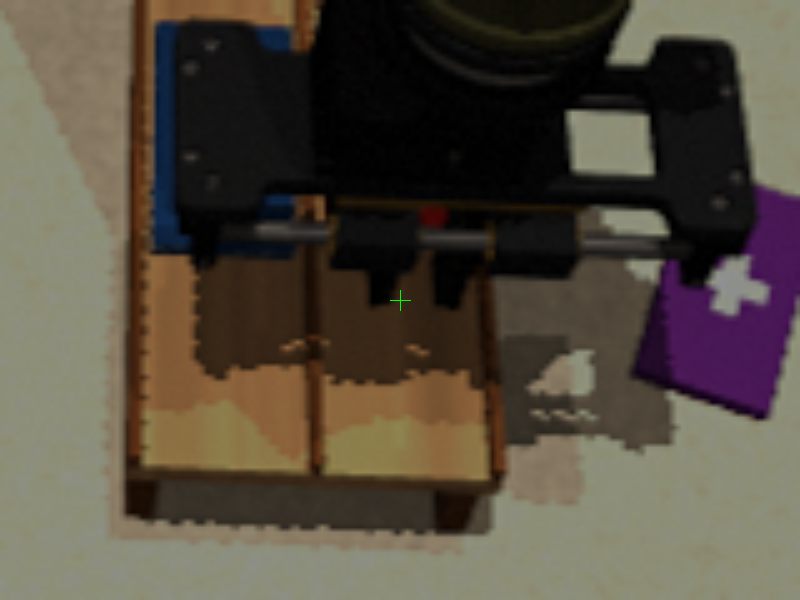

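Run:
```python
from h import *
o=monitor.get_obs(); A=R.from_euler('xyz',o['tool_rot'],degrees=True).as_matrix()
p,d=read_camera('wrist'); P=cloud('wrist',d,np.ones_like(d,bool)); Q=(P-o['tool_pos'])@A
for lo in np.arange(-.08,.030,.005):
    s=(Q[:,0]>lo)&(Q[:,0]<lo+.005)&(abs(Q[:,1])<.03)&(abs(Q[:,2])<.06)
    if s.any(): print('ahead',round(lo*1e3),s.sum(),'y',(Q[s,1].min()*1e3).round(),(Q[s,1].max()*1e3).round(),'z',(Q[s,2].min()*1e3).round(),(Q[s,2].max()*1e3).round())
m,B,oc=cam('wrist')
for a in (-.06,-.022,0,.019):
  v=B.T@(o['tool_pos']+A[:,0]*a-oc); th=np.arctan2(np.hypot(v[0],v[1]),v[2]); n=v[:2]/np.hypot(v[0],v[1]); print(a,(n*th*m['fx']+[m['cx'],m['cy']]).round(),'depth there',)
print(d[200:330:6,300].round(3)); print(d[200:330:6,344].round(3))
save('w3.png',cv2.resize(p[180:340,220:420],None,fx=3,fy=3))
```

```text
ahead -80 73 y -5.0 8.0 z -13.0 13.0
ahead -75 564 y -9.0 6.0 z -12.0 13.0
ahead -70 75 y -11.0 2.0 z -12.0 12.0
ahead -65 10 y -5.0 -1.0 z -7.0 8.0
ahead -60 52 y 9.0 11.0 z -17.0 17.0
ahead -55 160 y 8.0 11.0 z -18.0 18.0
ahead -50 212 y -10.0 11.0 z -17.0 18.0
ahead -45 166 y 3.0 11.0 z -16.0 16.0
ahead -40 135 y 7.0 11.0 z -16.0 17.0
ahead -35 121 y 8.0 11.0 z -16.0 17.0
ahead -30 150 y -3.0 11.0 z -16.0 17.0
ahead -25 88 y 8.0 11.0 z -16.0 17.0
ahead 10 849 y -3.0 30.0 z -60.0 37.0
ahead 15 937 y -25.0 30.0 z -60.0 33.0
ahead 20 6142 y -26.0 30.0 z -60.0 33.0
-0.06 [321. 278.] depth there
-0.022 [321. 245.] depth there
0 [321. 232.] depth there
0.019 [321. 222.] depth there
[0.211 0.211 0.214 0.214 0.216 0.216 0.166 0.157 0.149 0.14  0.084 0.082
 0.083 0.083 0.126 0.127 0.128 0.127 0.076 0.073 0.068 0.067]
[0.212 0.212 0.213 0.215 0.217 0.169 0.161 0.156 0.147 0.142 0.084 0.083
 0.082 0.082 0.126 0.128 0.127 0.128 0.076 0.074 0.067 0.066]
```

View pics/w3.png

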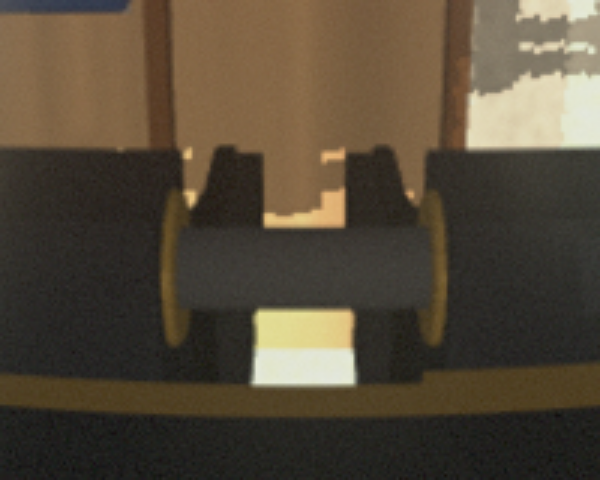

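The tin did not move. Both cameras put the fingertips about 21 mm *behind* the reported TCP, when the text says 19 mm ahead, so the real tool is about 40 mm shorter than stated. I'll use tip z = reported z + 0.021 and descend carefully, checking the force.

step_arm:
  deltas:
    - [-0.65,0.012,0,0,0]
    - [-0.65,0.022,0,0,0]
    - [-0.65,0.03,0,0,0]
    - [-0.65,0.034,0,0,0]
    - [-0.65,0.034,0,0,0]

```text
time_s: 7.15
tool_pos: [0.6562, 0.1609, 0.0584]
tool_rot: [124.2, 90.0, -157.8]
force: [0.5, 0.1, 0.0]
grip_width: 0.0154
```

Run:
```python
from h import *
goal(*lane(-.033),.054,-12)
o=monitor.get_obs(); A=R.from_euler('xyz',o['tool_rot'],degrees=True).as_matrix()
for c in ('wrist','scene'):
    p,d=read_camera(c); P=cloud(c,d,np.ones_like(d,bool)); Q=(P-o['tool_pos'])@A
    s=(abs(Q[:,1])<.013)&(abs(Q[:,2])<.02)&(Q[:,0]>-.04)&(Q[:,0]<.0)
    print(c,np.sort(Q[s,0])[::-1][:300:25].round(4), 'y',np.percentile(Q[s,1],[1,99]).round(4),'floor z',np.median(P[(abs(Q[:,1])<.03)&(abs(Q[:,2])<.03)&(P[:,2]<.09)][:,2]))
```

```text
t 7.15 pos [656.2 160.9  58.4] yhead 168.04 F [0.5 0.1 0. ] grip 0.0154 tilt [-5.e-04 -2.e-04 -1.e+00]
shift mm [ 4.4 84.2  1.3] turn 0.04
wrist [-0.0101 -0.011  -0.0112 -0.0113 -0.0114 -0.0114 -0.0115 -0.0116 -0.0116
 -0.0117 -0.0117 -0.0118] y [-0.0105  0.0129] floor z 0.07073814644690934
scene [-0.0079 -0.0108 -0.0116 -0.0125 -0.013  -0.0143 -0.0246 -0.0326] y [-0.0128  0.0118] floor z 0.07092252615018857
```

step_arm:
  deltas:
    - [-0.65,0.003,0,0.001,0]
    - [-0.65,0.005,0,0.001,0]
    - [-0.65,0.005,0.012,0.001,0]
    - [-0.65,0.005,0.022,0.001,0]
    - [-0.65,0.005,0.028,0.001,0]
    - [-0.65,0.005,0.033,0.001,0]
    - [-0.65,0.005,0.038,0.001,0]
    - [-0.65,0.005,0.042,0.001,0]

```text
time_s: 8.25
tool_pos: [0.6156, 0.1707, 0.054]
tool_rot: [-67.0, 90.0, 11.1]
force: [0.4, -1.3, 0.4]
grip_width: 0.0153
```

```bash
python3 meas.py
```

```text
top stand (array([ -1. , -25.3]), array([221.1,  90.7]), 0.2) x range [-111.1  108.4] 0.072
scene stand (array([1.7, 0.2]), array([221.6, 139.6]), -0.2) x range [-106.5  111.5] 0.071
wrist red_tin (array([-53.,  33.]), array([109.2,  60.7]), 0.1) x range [-105.3   -3.1] 0.08
wrist stand (array([-26.9,  -0.9]), array([164.6, 140.6]), -0.4) x range [-108.6   53.6] 0.072
t 8.7 pos [615.5 170.6  53.7] yhead 168.03 F [-0.2  0.4 -0.2] grip 0.0156 tilt [-2.e-04 -0.e+00 -1.e+00]
shift mm [-38.8  42.4   0.2] turn 0.03
```

step_arm:
  deltas:
    - [-0.65,0,0.005,0,0]
    - [-0.65,0,0.01,0,0]
    - [-0.65,0,0.015,0,0]
    - [-0.65,0,0.02,0,0]
    - [-0.65,0,0.025,0,0]
    - [-0.65,0,0.029,0,0]
    - [-0.65,0,0.033,0,0]
    - [-0.65,0,0.036,0,0]
    - [-0.65,0,0.036,0,0]

```text
time_s: 9.82
tool_pos: [0.5801, 0.1783, 0.0538]
tool_rot: [48.4, 90.0, 126.4]
force: [1.0, 0.4, 1.1]
grip_width: 0.0152
```

```bash
python3 meas.py
```

```text
top stand (array([-1. , -0.6]), array([221.3, 139.4]), -0.0) x range [-111.2  108.5] 0.071
scene stand (array([1.8, 0.1]), array([222.6, 139.3]), -0.2) x range [-101.7  111.6] 0.071
wrist red_tin (array([-88.3,  33.5]), array([107.6,  60.6]), -0.3) x range [-141.2  -38.9] 0.08
wrist stand (array([-44.8,  -0.8]), array([140.3, 128.7]), 89.9) x range [-108.8   17.8] 0.071
t 10.28 pos [580.4 178.1  53.8] yhead 168.04 F [ 0.5  0.4 -0.1] grip 0.0151 tilt [ 0. -0. -1.]
shift mm [-38.8   6.5   0.2] turn 0.04
```

step_arm:
  deltas:
    - [-0.65,0,0.003,0,0]
    - [-0.65,0,0.006,0,0]
    - [-0.65,0,0.009,0,0]
    - [-0.65,0,0.0095,0,0]
    - [-0.65,0,0.0095,0,0]
    - [-0.65,0,0,0,0]
    - [-0.65,-0.03,-0.005,0,0]
    - [-0.65,-0.08,-0.005,0,0]
    - [-0.65,-0.12,-0.005,0,0]
    - [-0.65,-0.13,-0.005,0,0]
    - [0,-0.13,-0.005,0,0]
    - [1,-0.13,-0.005,0,0]

```text
time_s: 11.78
tool_pos: [0.5843, 0.1767, 0.1817]
tool_rot: [123.7, 89.8, -158.3]
force: [0.9, -0.2, 0.1]
grip_width: 0.0275
```

```bash
python3 meas.py
```

```text
top red_tin (array([-76.8,  10.2]), array([72.2, 29.9]), 26.4) x range [-114.   -47.4] 0.081
top stand (array([-0.7, -7.6]), array([221.5, 125.4]), -0.1) x range [-111.2  108.6] 0.071
scene red_tin (array([-94.1,  34.1]), array([101.2,  58.7]), 1.9) x range [-142.4  -45.9] 0.08
scene stand (array([0.8, 0.1]), array([223.4, 139.4]), -0.1) x range [-106.   111.6] 0.071
wrist red_tin (array([-97.8,  33. ]), array([107.8,  59.2]), 0.7) x range [-150.6  -46.5] 0.081
wrist stand (array([ 2.1, -0.5]), array([221., 140.]), -0.2) x range [-107.6  110.6] 0.071
t 12.22 pos [585.2 177.1 183.6] yhead 168.04 F [ 0.4  0.3 -0.3] grip 0.0629 tilt [-1.e-04 -1.e-04 -1.e+00]
shift mm [91.1 11.4  0.2] turn 0.04
```

step_arm:
  deltas:
    - [1,0,0.03,0,0]
    - [1,0,0.06,0,0]
    - [1,0,0.09,0,0]
    - [1,0,0.1,0,0]
    - [1,0,0.1,0,0]

```text
time_s: 12.85
tool_pos: [0.4876, 0.198, 0.1841]
tool_rot: [-54.3, 89.9, 23.8]
force: [0.5, -1.2, 0.3]
grip_width: 0.087
```

Run:
```python
from h import *
goal(*lane(-.126),.038,-12)
o=monitor.get_obs(); A=R.from_euler('xyz',o['tool_rot'],degrees=True).as_matrix()
for c in ('wrist','scene'):
    p,d=read_camera(c); P=cloud(c,d,np.ones_like(d,bool)); Q=(P-o['tool_pos'])@A
    for lo in np.arange(-.08,-.01,.005):
        s=(Q[:,0]>lo)&(Q[:,0]<lo+.005)&(abs(Q[:,1])<.045)&(abs(Q[:,2])<.11)
        if s.any(): print(c,round(lo*1e3),s.sum(),'y',(Q[s,1].min()*1e3).round(),(Q[s,1].max()*1e3).round(),'|z|',(abs(Q[s,2]).min()*1e3).round(),(abs(Q[s,2]).max()*1e3).round(),'zmean',Q[s,2].mean().round(4))
```

```text
t 12.85 pos [487.6 198.  184.1] yhead 168.08 F [ 0.5 -1.2  0.3] grip 0.087 tilt [ 1.1e-03  5.0e-04 -1.0e+00]
shift mm [ 1.461e+02  4.700e+00 -1.000e-01] turn 0.08
wrist -80 284 y -12.0 8.0 |z| 47.0 49.0 zmean -0.0099
wrist -75 559 y -12.0 5.0 |z| 43.0 49.0 zmean -0.0044
wrist -70 378 y -12.0 2.0 |z| 43.0 49.0 zmean -0.003
wrist -65 124 y -11.0 -1.0 |z| 42.0 44.0 zmean -0.0025
wrist -60 112 y -12.0 10.0 |z| 43.0 55.0 zmean 0.0065
wrist -55 191 y -11.0 10.0 |z| 43.0 55.0 zmean -0.0038
wrist -50 221 y -11.0 10.0 |z| 43.0 55.0 zmean 0.0007
wrist -45 207 y 2.0 10.0 |z| 43.0 53.0 zmean -0.0008
wrist -40 202 y -0.0 10.0 |z| 43.0 52.0 zmean -0.0016
wrist -35 201 y -3.0 10.0 |z| 42.0 53.0 zmean -0.0006
wrist -30 202 y -5.0 10.0 |z| 43.0 53.0 zmean -0.0013
wrist -25 174 y -6.0 10.0 |z| 42.0 53.0 zmean 0.0022
scene -80 8 y -14.0 -1.0 |z| 47.0 54.0 zmean 0.0505
scene -75 18 y -14.0 9.0 |z| 44.0 54.0 zmean 0.0482
scene -70 30 y -15.0 10.0 |z| 43.0 55.0 zmean 0.0213
scene -65 28 y -15.0 2.0 |z| 43.0 57.0 zmean 0.0062
scene -60 26 y -15.0 6.0 |z| 43.0 55.0 zmean 0.0069
scene -55 25 y -14.0 3.0 |z| 44.0 54.0 zmean 0.0088
scene -50 29 y -14.0 8.0 |z| 43.0 54.0 zmean 0.0174
scene -45 23 y -13.0 7.0 |z| 43.0 53.0 zmean 0.0137
scene -40 29 y -13.0 4.0 |z| 43.0 52.0 zmean 0.0064
scene -35 21 y -13.0 8.0 |z| 43.0 52.0 zmean 0.0062
scene -30 22 y -13.0 5.0 |z| 43.0 51.0 zmean 0.0163
scene -25 24 y -12.0 9.0 |z| 43.0 52.0 zmean -0.0059
scene -20 1 y -11.0 -11.0 |z| 50.0 50.0 zmean 0.0503
```

step_arm:
  deltas:
    - [1,0.03,0.003,0,0]
    - [1,0.07,0.006,0,0]
    - [1,0.11,0.006,0,0]
    - [1,0.135,0.006,0,0]
    - [1,0.144,0.006,0,0]
    - [1,0.147,0.006,0,0]
    - [1,0.147,0.006,0,0]

```text
time_s: 13.82
tool_pos: [0.4825, 0.1993, 0.0376]
tool_rot: [-53.7, 89.9, 24.3]
force: [0.2, -0.6, -0.4]
grip_width: 0.0868
```

Run:
```python
from h import *
goal(*lane(-.127),.037,-12)
p,d=read_camera('wrist'); q,_=read_camera('scene')
save('w4.png',np.vstack([cv2.resize(q[120:280,320:480],(480,480))[100:380],p[20:320,80:560]]))
```

```text
t 13.82 pos [482.5 199.3  37.6] yhead 168.02 F [ 0.2 -0.6 -0.4] grip 0.0868 tilt [ 1.5e-03  7.0e-04 -1.0e+00]
shift mm [ 0.6  0.3 -0.2] turn 0.02
```

View pics/w4.png

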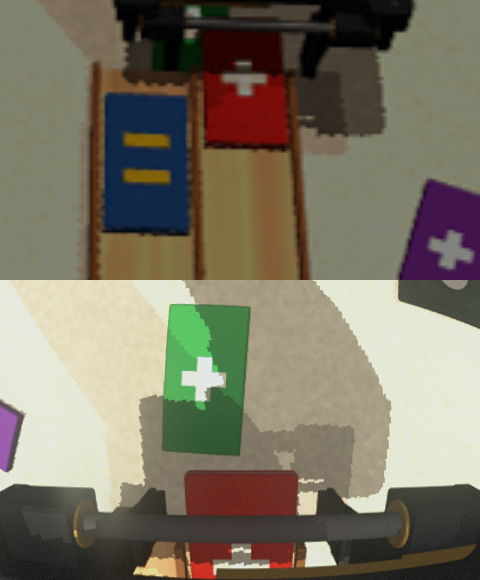

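step_arm:
  deltas:
    - [-0.2,0,0,0,0]
    - [-0.2,0,0,0,0]
    - [-0.2,0,0,0,0]
    - [-1,0,0,0,0]
    - [-1,0,0,0,0]
    - [-1,0,0,0,0]
    - [-1,0,0,0,0]
    - [-1,0,0,0,0]
  newtons: 40

```text
time_s: 14.92
tool_pos: [0.4815, 0.1991, 0.0368]
tool_rot: [-14.1, 90.0, 63.9]
force: [-0.5, -0.5, 1.1]
grip_width: 0.0554
```

Gripped at 55.4 mm. Now a slow lift.

step_arm:
  deltas:
    - [-1,-0.003,0,0,0]
    - [-1,-0.008,0,0,0]
    - [-1,-0.015,0,0,0]
    - [-1,-0.025,0,0,0]
    - [-1,-0.04,0,0,0]
    - [-1,-0.06,0,0,0]
    - [-1,-0.08,0,0,0]
    - [-1,-0.09,0,0,0]
    - [-1,-0.09,0,0,0]

```text
time_s: 16.05
tool_pos: [0.4821, 0.1994, 0.1278]
tool_rot: [-46.8, 89.9, 31.3]
force: [1.1, -0.3, -0.9]
grip_width: 0.0558
```

```bash
cat > held.py <<'E'
from h import *
o=monitor.get_obs(); A=R.from_euler('xyz',o['tool_rot'],degrees=True).as_matrix()
print('t',o['time_s'],o['tool_pos'],o['force'].round(2),o['grip_width'])
for c in ('wrist','scene','top'):
    p,d=read_camera(c); hsv=cv2.cvtColor(p,cv2.COLOR_RGB2HSV)
    red=((hsv[...,0]<8)|(hsv[...,0]>172))&(hsv[...,1]>130)&(hsv[...,2]>30)
    P=cloud(c,d,red); Q=(P-o['tool_pos'])@A
    s=(abs(Q[:,0]+.045)<.03)&(abs(Q[:,1])<.1)&(abs(Q[:,2])<.032); Q=Q[s]
    if len(Q)<100: print(c,len(Q)); continue
    k=np.linalg.lstsq(np.c_[Q[:,1:],np.ones(len(Q))],Q[:,0],rcond=None)[0]
    e=Q[:,0]-np.c_[Q[:,1:],np.ones(len(Q))]@k; g=abs(e)<.003; k=np.linalg.lstsq(np.c_[Q[g,1:],np.ones(g.sum())],Q[g,0],rcond=None)[0]
    print(c,len(Q),'plane ahead=',k.round(4),'pitch deg',np.degrees(k[0]).round(2),'y',np.percentile(Q[:,1],[.5,99.5]).round(4),'z',np.percentile(Q[:,2],[.5,99.5]).round(4),rect(Q[:,1:]))
E
python3 held.py
```

```text
t 16.05 [0.4820786  0.19937158 0.12777738] [ 1.11 -0.29 -0.89] 0.055824809778926246
wrist 6151 plane ahead= [ 0.0001  0.0005 -0.0425] pitch deg 0.0 y [-0.0266  0.0245] z [-0.0277  0.0263] (array([-1.3, -0.7]), array([55.3, 52.4]), -89.9)
scene 1114 plane ahead= [-0.0116 -0.0046 -0.043 ] pitch deg -0.66 y [-0.0816  0.0165] z [-0.0279  0.0269] (array([-32. ,  -0.3]), array([100.3,  55.9]), -0.0)
top 270 plane ahead= [-0.0487 -0.0118 -0.0459] pitch deg -2.79 y [-0.0777 -0.0499] z [-0.0273  0.0272] (array([-63.5,   0.1]), array([55.9, 28.4]), -89.8)
```

```bash
python3 -c "
from h import *
goal(.54,-.17,.19,4.75)"
```

```text
t 16.2 pos [481.  198.8 126. ] yhead 168.04 F [-0.2 -0.4 -1.8] grip 0.0552 tilt [-1.2e-03 -7.0e-04 -1.0e+00]
shift mm [ -63.8 -134.1 -348.6] turn -16.71
```

step_arm:
  deltas:
    - [-1,-0.02,-0.003,-0.008,0]
    - [-1,-0.045,-0.012,-0.03,-1]
    - [-1,-0.06,-0.024,-0.062,-3]
    - [-1,-0.063,-0.038,-0.1,-5]
    - [-1,-0.063,-0.054,-0.14,-7]
    - [-1,-0.063,-0.07,-0.182,-9]
    - [-1,-0.063,-0.086,-0.224,-11]
    - [-1,-0.063,-0.102,-0.264,-13]
    - [-1,-0.063,-0.116,-0.3,-15]
    - [-1,-0.063,-0.126,-0.328,-16]
    - [-1,-0.063,-0.132,-0.343,-16.7]
    - [-1,-0.063,-0.134,-0.3485,-16.7]

```text
time_s: 17.7
tool_pos: [0.5398, -0.1708, 0.1889]
tool_rot: [96.3, 89.9, -169.1]
force: [-1.1, 1.4, -1.3]
grip_width: 0.0552
```

step_arm:
  deltas:
    - [-1,0,0,0,0]
    - [-1,0,0,0,0]
    - [-1,0,0,0,0]

```text
time_s: 18.08
tool_pos: [0.5405, -0.1686, 0.1897]
tool_rot: [-17.6, 90.0, 77.3]
force: [-0.6, 0.9, -1.0]
grip_width: 0.0554
```

```bash
cat > cart.py <<'E'
from h import *
for c in ('wrist','top','scene'):
    p,d=read_camera(c)
    for r in regions_of(c,'red_carton'):
        P=cloud(c,d,r['pixels']); T=P[(P[:,2]>.04)&(P[:,2]<.052)]
        if len(T)>100: print(c,round(r['p'],2),r['pixel'],np.median(T[:,2]).round(4),rect(T[:,:2]),len(T),'red',np.median(p[r['pixels']],axis=0))
E
python3 cart.py; python3 held.py
```

```text
wrist 0.81 [219.2, 214.7] 0.0452 (array([ 603. , -298.8]), array([65.5, 41.6]), 4.7) 1055 red [189.5 102.   86. ]
scene 0.56 [164.6, 268.1] 0.0453 (array([ 607.1, -298. ]), array([72.2, 42.6]), 4.1) 747 red [129.  14.  10.]
t 18.375 [ 0.54041783 -0.16949995  0.18983832] [-1.21  0.54 -0.93] 0.05566052027989753
wrist 5958 plane ahead= [ 0.0002 -0.0001 -0.0433] pitch deg 0.01 y [-0.0271  0.024 ] z [-0.0272  0.0266] (array([-1.7, -0.4]), array([55.1, 52.4]), 89.8)
scene 1446 plane ahead= [-0.0066 -0.0028 -0.0436] pitch deg -0.38 y [-0.0822  0.0116] z [-0.0274  0.0271] (array([-34.9,   0.1]), array([96.6, 55.6]), -0.5)
top 455 plane ahead= [-0.0045 -0.009  -0.0436] pitch deg -0.26 y [-0.0786  0.0251] z [-0.0095  0.0289] (array([-26.9,   8.8]), array([105. ,  40.1]), -0.2)
```

```bash
python3 -c "
from h import *
goal(.5769,-.3005,.07,4.6)"
```

```text
t 18.52 pos [ 540.4 -169.6  189.8] yhead -175.26 F [-0.5 -0.4 -0.6] grip 0.0558 tilt [ 1.e-04  1.e-04 -1.e+00]
shift mm [ 119.8  -25.6 -133.5] turn 0.14
```

step_arm:
  deltas:
    - [-1,0,-0.002,-0.01,0.1]
    - [-1,0,-0.007,-0.035,0.1]
    - [-1,0.01,-0.013,-0.07,0.1]
    - [-1,0.03,-0.019,-0.1,0.1]
    - [-1,0.06,-0.0235,-0.122,0.1]
    - [-1,0.09,-0.0255,-0.132,0.1]
    - [-1,0.11,-0.0255,-0.1335,0.1]
    - [-1,0.12,-0.0255,-0.1335,0.1]
    - [-1,0.12,-0.0255,-0.1335,0.1]
    - [-1,0.12,-0.0255,-0.1335,0.1]

```text
time_s: 19.77
tool_pos: [0.5778, -0.3004, 0.0711]
tool_rot: [-105.2, 89.9, -10.5]
force: [-0.8, -0.2, -1.5]
grip_width: 0.0555
```

```bash
python3 cart.py; python3 held.py; python3 -c "
from h import *
goal(.5769,-.3005,.0117,4.6)"
```

```text
wrist 0.64 [322.5, 204.8] 0.0436 (array([ 571.5, -301.8]), array([39.3,  1.2]), -85.5) 141 red [89. 47. 40.]
scene 0.81 [169.9, 277.0] 0.0445 (array([ 607.5, -297.1]), array([70.9, 41. ]), 4.0) 241 red [36.  4.  3.]
t 20.075 [ 0.57715096 -0.30054156  0.07035417] [-0.68  0.09 -1.01] 0.05570767520964886
wrist 6250 plane ahead= [ 0.0015  0.0001 -0.0431] pitch deg 0.09 y [-0.0269  0.0245] z [-0.0274  0.0267] (array([-1.6, -0.1]), array([56., 53.]), 89.4)
scene 1300 plane ahead= [-0.0065  0.0054 -0.0433] pitch deg -0.37 y [-0.0821  0.0219] z [-0.0269  0.0285] (array([-29.6,   0.7]), array([106.5,  56.4]), -0.3)
top 400 plane ahead= [-0.004   0.0095 -0.0431] pitch deg -0.23 y [-0.0786  0.0249] z [-0.0243  0.029 ] (array([-27.1,   3.4]), array([104.9,  53.8]), 1.7)
t 20.23 pos [ 576.9 -300.5   69.9] yhead -175.36 F [-0.5  0.5 -1.7] grip 0.0555 tilt [ 3.e-04  0.e+00 -1.e+00]
shift mm [58.2  0.   0. ] turn 0.04
```

step_arm:
  deltas:
    - [-1,0.015,-0.001,0,0]
    - [-1,0.03,-0.001,0,0]
    - [-1,0.04,-0.001,0,0]
    - [-1,0.048,-0.001,0,0]
    - [-1,0.053,-0.001,0,0]
    - [-1,0.056,-0.001,0,0]
    - [-1,0.057,-0.001,0,0]
    - [-1,0.057,-0.001,0,0]

```text
time_s: 21.22
tool_pos: [0.578, -0.3006, 0.0131]
tool_rot: [-107.7, 90.0, -13.0]
force: [-0.6, 0.7, -1.7]
grip_width: 0.0552
```

```bash
python3 held.py; python3 -c "
from h import *
goal(.5774,-.3005,.0117,4.6)
p,d=read_camera('wrist'); q,_=read_camera('scene')
save('w5.png',np.vstack([cv2.resize(q[210:310,100:260],(480,300)),p[60:300,80:560]]))"
```

```text
t 21.225 [ 0.57804119 -0.30059941  0.01305306] [-0.59  0.67 -1.71] 0.05518744334239312
wrist 6231 plane ahead= [ 0.0018 -0.0001 -0.0434] pitch deg 0.11 y [-0.027   0.0242] z [-0.0275  0.0268] (array([-1.7, -0.4]), array([55.8, 52.4]), -89.9)
scene 1167 plane ahead= [-0.0063 -0.0039 -0.0435] pitch deg -0.36 y [-0.0823  0.0191] z [-0.027   0.0282] (array([-30.5,   0.4]), array([104.3,  56.2]), -0.6)
top 350 plane ahead= [-0.0063 -0.0007 -0.0435] pitch deg -0.36 y [-0.0788  0.0101] z [-0.0252  0.0294] (array([-40.2,  13.6]), array([96. , 54.5]), 19.8)
t 21.38 pos [ 578.  -300.6   13.1] yhead -175.36 F [-0.9  0.4 -1.2] grip 0.0558 tilt [ 6.e-04 -1.e-04 -1.e+00]
shift mm [1.4 0.6 0.1] turn 0.04
```

View pics/w5.png

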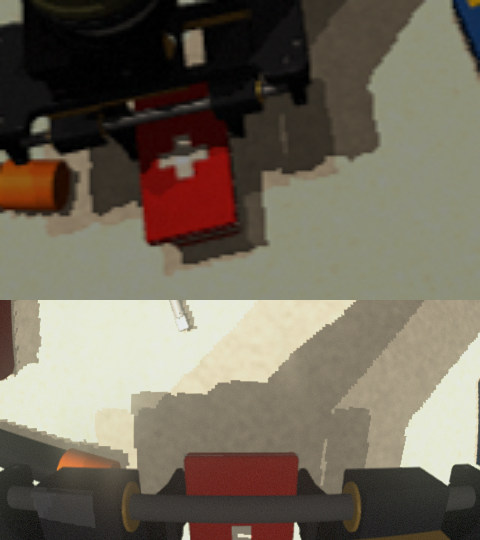

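step_arm:
  deltas:
    - [-1,0.001,0,0,0]
    - [-1,0.0015,0,0,0]
    - [-1,0.002,0,0,0]
    - [-1,0.002,0,0,0]
    - [-1,0.002,0,0,0]

```text
time_s: 22.1
tool_pos: [0.578, -0.3005, 0.0119]
tool_rot: [-62.7, 90.0, 31.9]
force: [-2.5, 2.2, 6.4]
grip_width: 0.0557
```

step_arm:
  deltas:
    - [0.32,0,0,0,0]
    - [0.4,0,0,0,0]
    - [0.6,0,0,0,0]
    - [0.6,0,0,0,0]
    - [0.6,0,0,0,0]

```text
time_s: 22.72
tool_pos: [0.5778, -0.3005, 0.0107]
tool_rot: [29.1, 90.0, 123.7]
force: [0.9, -0.5, -0.6]
grip_width: 0.0693
```

```bash
python3 held.py; python3 cart.py
```

```text
t 22.725 [ 0.57781294 -0.30047506  0.01065875] [ 0.94 -0.51 -0.65] 0.06930720402767976
wrist 6223 plane ahead= [ 0.0051  0.0003 -0.0446] pitch deg 0.29 y [-0.0262  0.0241] z [-0.0274  0.0266] (array([-1.2, -0.4]), array([55.4, 51.3]), 89.8)
scene 1186 plane ahead= [-0.0046 -0.0023 -0.0448] pitch deg -0.26 y [-0.0823  0.0196] z [-0.0271  0.028 ] (array([-30.7,   0.4]), array([104.8,  55.6]), -0.6)
top 431 plane ahead= [-0.0082  0.0144 -0.0451] pitch deg -0.47 y [-0.0791  0.0112] z [-0.0248  0.0288] (array([-33.6,   1.4]), array([91.6, 57.3]), 0.4)
```

Released, and the tin lies flat with its top at about 55 mm. Next I'll retract straight up and move clear for a final check.

step_arm:
  deltas:
    - [0.6,-0.005,0,0,0]
    - [0.6,-0.02,0,0,0]
    - [0.6,-0.05,0,0,0]
    - [0.6,-0.1,0,0,0]
    - [0.6,-0.15,0,0,0]
    - [0.6,-0.18,0.02,0.04,0]
    - [0.6,-0.18,0.05,0.09,0]
    - [0.6,-0.18,0.07,0.14,0]
    - [0.6,-0.18,0.08,0.17,0]
    - [0.6,-0.18,0.08,0.18,0]
    - [0.6,-0.18,0.08,0.18,0]

```text
time_s: 24.55
tool_pos: [0.4842, -0.1278, 0.1916]
tool_rot: [-99.6, 89.9, -5.0]
force: [-0.2, -0.8, 0.6]
grip_width: 0.0695
```

Run:
```python
from h import *
for c in ('wrist','top','scene'):
    p,d=read_camera(c)
    for t in ('red_tin','red_carton','blue_tin'):
        for r in regions_of(c,t):
            P=cloud(c,d,r['pixels']); z=P[:,2]
            if t=='blue_tin': T=P[abs(z-.08)<.008]
            elif abs(P[:,1].mean()+.3)<.06: T=P[(z>.05)&(z<.06)]; 
            else: continue
            if len(T)>100:
                k=np.linalg.lstsq(np.c_[T[:,:2],np.ones(len(T))],T[:,2],rcond=None)[0]
                print(c,t,round(r['p'],2),r['pixel'],np.median(T[:,2]).round(4),rect(T[:,:2]),'slope',k[:2].round(3))
            lo=P[(z<.04)&(z>.006)]; 
            if t!='blue_tin' and len(lo)>30: print('   side pts',rect(lo[:,:2]))
    if c=='scene': q=p
    if c=='wrist': w=p
print(monitor.get_obs()['time_s'],monitor.get_obs()['tool_pos'])
save('fin.png',np.hstack([cv2.resize(q[220:300,120:220],(400,320)),w[40:360,120:520]]))
```

```text
top blue_tin 0.84 [257.0, 157.3] 0.0809 (array([560.8, 113.6]), array([106.9,  56.5]), -12.5) slope [-0.001  0.006]
scene red_tin 0.9 [156.8, 263.7] 0.0553 (array([ 607.3, -297.5]), array([107.1,  56.7]), 4.9) slope [-0.003 -0.001]
scene blue_tin 0.91 [369.8, 206.0] 0.0805 (array([562.8, 113.7]), array([107.7,  55.2]), -11.6) slope [-0.006  0.001]
25.15 [ 0.48351799 -0.12773096  0.19068596]
```

View pics/fin.png

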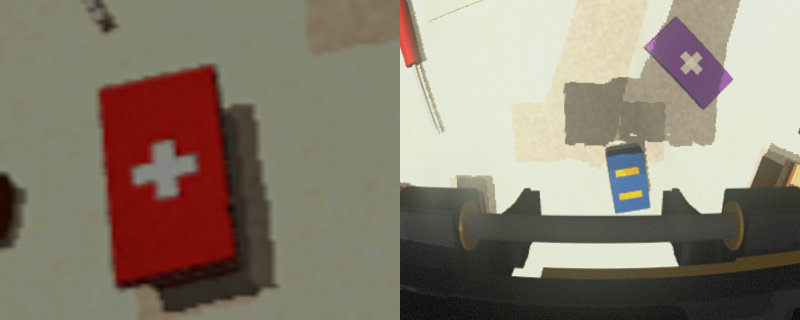

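```bash
python3 -c "
from h import *
print(env.sign_off())"
```

```text
the job is handed in; nothing more can be done
None
```

I slid the red tin along its lane until it overhung the near edge by about 41 mm, gripped it by the overhanging end, and laid it flat on the red carton. I handed the job in at about 25 s.

- **Tin on carton:** in the scene camera the tin is at (607.3, -297.5) mm, yaw 4.9°. The carton, seen by the same camera before placing, was at (607.4, -297.8) mm, yaw 4.7°. The tin's top is at 55 mm and level. This rests on the scene camera alone. The wrist view did not show the stack in the final check, the top view found no tin there, and the carton under the tin could not be re-measured.
- **Blue tin:** still in its lane, within about 1 mm of where it started. The arm was clear of everything in the last check.
- **First push missed:** the fingers passed over the tin without touching it. Two cameras showed the fingertips about 21 mm behind the reported TCP, where the text says 19 mm ahead. I allowed for this 40 mm difference from then on, and the tin was never dropped.
- **Camera disagreement:** before placing, the cameras' estimates of the carton's centre differed by up to about 4 mm in x. I aimed between them.

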